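Reset the interlock pair, then hold the dual-key start

TASK

The panel test rig has tripped: with one fingertip on each key, press the two round keys of the reset box fully down together, hold them down for two seconds, and let them spring back up. Then press the two square keys of the start box fully down together in the same way and keep holding them: the program finishes while both square keys are held down. Only press: do not lift or shift the boxes, never push one key of a pair down alone, and leave the other things on the bench where they are.

Things in the scene. Friction and masses are not known exactly. Their poses are not given: they have to be found in the camera images.
- reset_box: Loose painted grey control box, 100 (its x) x 140 (its y) x 48 mm high, about 0.9 kg, on rubber feet, with two identical black ROUND keys side by side on its flat top and a short cable gland on its +x side. Origin: centre of its underside; z up; the two keys lie on its y axis, 30 mm either side of the middle (60 mm between centres), tops 62 mm above the bench.
- reset_left_top (a point): Centre of the top face of the left (+y side of its box) round key, 30 mm in diameter; 62 mm above the bench when up; the point moves down with the key.
- reset_left (a joint): Travel of that key: 0 m up, 0.008 m fully down. Spring: starts to yield at about 1.8 N, fully down at about 6 N (12 N for the pair); springs back up when let go. Pressed, it still stands 2 mm above the collar round it.
- reset_right_top (a point): Centre of the top face of the right (-y side of its box) round key, 30 mm in diameter; 62 mm above the bench when up; the point moves down with the key.
- reset_right (a joint): Travel of that key: 0 m up, 0.008 m fully down. Spring: starts to yield at about 1.8 N, fully down at about 6 N (12 N for the pair); springs back up when let go. Pressed, it still stands 2 mm above the collar round it.
- start_box: Loose painted grey control box, 100 (its x) x 140 (its y) x 48 mm high, about 0.9 kg, on rubber feet, with two identical black SQUARE keys side by side on its flat top and a short cable gland on its +x side. Origin: centre of its underside; z up; the two keys lie on its y axis, 30 mm either side of the middle (60 mm between centres), tops 62 mm above the bench. Same box as the other one; only the shape of the keys differs.
- start_left_top (a point): Centre of the top face of the left (+y side of its box) square key, 28 x 28 mm; 62 mm above the bench when up; the point moves down with the key.
- start_left (a joint): Travel of that key: 0 m up, 0.008 m fully down. Spring: starts to yield at about 1.8 N, fully down at about 6 N (12 N for the pair); springs back up when let go. Pressed, it still stands 2 mm above the collar round it.
- start_right_top (a point): Centre of the top face of the right (-y side of its box) square key, 28 x 28 mm; 62 mm above the bench when up; the point moves down with the key.
- start_right (a joint): Travel of that key: 0 m up, 0.008 m fully down. Spring: starts to yield at about 1.8 N, fully down at about 6 N (12 N for the pair); springs back up when let go. Pressed, it still stands 2 mm above the collar round it.
- relay: Bystander: plug-in relay standing up, 35 x 28 mm, 55 mm high, between the two boxes. Origin at its underside.
- tape_roll: Bystander: roll of black insulating tape lying flat, 68 mm across, 19 mm high, to the right. Origin at its underside.
- tape_measure: Bystander: tape measure standing on edge, 38 x 90 mm, 68 mm high, to the left. Origin at its underside.
- contactor: Bystander: contactor, 80 x 45 mm, 83 mm high, behind the boxes. Origin at its underside.

How it is judged:
On the way, in this order (a step that is already met when the one before it is completed fails the run):
1. both round keys held down together by the fingers (value of joint each of reset_left, reset_right above 0.006 m and contact force between the fingers and reset_box above 4 N), for 1.5 s.
2. both round keys let go and back up (value of joint each of reset_left, reset_right below 0.0015 m), for 0.2 s.
3. both square keys pressed down together by the fingers (value of joint each of start_left, start_right above 0.006 m and contact force between the fingers and start_box above 4 N), for 0.3 s.
At the end, for the whole second after the job is handed in: Both square keys are held more than 6 of their 8 mm down by the fingers (more than 4 N on the box), both round keys are up (within 1.5 mm), and the boxes and the four bystanders are within 20 mm of where they were (all of step 2 and all of step 3 and distance of each of relay, tape_roll, tape_measure, contactor, reset_box, start_box from where it was at the start of the episode below 0.02 m); the arm keeps its last pose, push and grip.
It fails at once if one round key pushed down while the other of its pair is still up (one past 6 mm, the other under 1.5 mm) ((value of joint reset_left above 0.006 m and value of joint reset_right below 0.0015 m) or (value of joint reset_right above 0.006 m and value of joint reset_left below 0.0015 m)).
It fails at once if one square key pushed down while the other of its pair is still up (one past 6 mm, the other under 1.5 mm) ((value of joint start_left above 0.006 m and value of joint start_right below 0.0015 m) or (value of joint start_right above 0.006 m and value of joint start_left below 0.0015 m)).
It fails at once if the reset box lifted more than 10 mm or shifted more than 20 mm (height (world z) of reset_box above 0.01 m or distance of reset_box from where it was at the start of the episode above 0.02 m).
It fails at once if the start box lifted more than 10 mm or shifted more than 20 mm (height (world z) of start_box above 0.01 m or distance of start_box from where it was at the start of the episode above 0.02 m).
It fails at once if a bystander (relay, tape roll, tape measure, contactor) moved more than 20 mm (distance of any of relay, tape_roll, tape_measure, contactor from where it was at the start of the episode above 0.02 m).
It also fails if it takes over 42 s, if anything falls off the work surface, if the arm or the gripper's body presses on something with over 40 N, if the wrist force passes 120 N, or if a joint passes its speed limit or range.

ROBOT

A 7-joint arm with a two-finger parallel gripper is mounted at the origin on a cart in front of the work surface, level with it; the furniture and walls round the work are solid. World frame = base frame: x ahead of the robot, y to its left, z up, the work surface at z = 0. Lengths are in m, angles in rad, forces in N, time in s.
With the tool pointing down it reaches from about 0.425 to 0.925 m from the base axis. Payload 6.8 kg.
Tool frame: the origin (TCP) lies midway between the tips of the shut fingers; the grasp point (between the pads) lies 19 mm behind it; x points along the fingers, y is the direction in which the jaws open and shut, and the axes are right-handed (so a half turn about x gives the same grasp; the last joint's range is limited). The gripper opens to 85 mm and grips with 20 to 120 N. Pads are 22 mm wide; open, the fingers measure 114 mm over their backs; the gripper's body (76 mm by 85 mm) begins 54 mm behind the grasp point. The pads swing forward as they close: fully open they stand 13 mm farther back than shut.
Start: joints at [-1.337, 0.477, 0.022, 1.555, -0.011, 1.109, -0.083], TCP at [0.226, 0.636, 0.231] pointing down, gripper open.
Joint ranges: [-2.96, 2.96], [-0.34, 2.1], [-1.41, 1.46], [0.24, 2.44], [-1.37, 4.51], [0.17, 1.92], [-2.96, 2.96]. Speed limits (rad/s): [2.39, 2.39, 3.14, 3.14, 3.14, 3.14, 3.14].

INTERFACE

Orientations are given as a rotation vector (axis times angle).
In Python, from bench import r, viewer, nets gives the robot as it stands.
- The arm moves only by the shell command python3 -m pendant 'ROWS' [FORCE]. ROWS is JSON, one flat list of numbers, 5 for each row, row after row: the finger opening in mm, from 0 to 85.4, then the shift along the tool's x, y, z in mm, then the turn about the tool's x in rad. A call has 1 to 20 rows; each row shifts and turns the commanded pose from where the row before left it, along the tool's axes as they then stand; what a row does not reach is not made up. A row lasts 1/8 s, in which the tool goes at most 62.5 mm and 10.7 degrees, less where a joint would pass 70% of its speed; a pose out of reach is approached as far as the arm can. A call with a gripper value outside its range is refused whole. The fingers move at their own pace and stop on an object; FORCE is the grip in N (left out, the last holds). Time passes only in rows, so rows that do not move let the fingers close. It gives the time, the measured TCP pose, the force and the opening at its end, in the units of the state.
- r.get_obs(): the state, without advancing time (a new reading comes with each control period).
- viewer.grab_frame(name): name is "scene" or "top" or "wrist"; returns (picture, depth): 400x640x3 uint8, red, green, blue; 400x640 float32, m along the optical axis (not along the pixel's ray), 0 where there is no reading.
- viewer.calibration(name): a dict with "mtx" (3x3 intrinsics, pixels), "world_to_cam" (4x4, takes a point from world to camera coordinates). Camera axes: x right, y up, looking along -z (the intrinsics and any distortion apply to the point x, -y, -z); pixel columns grow to the right and rows downward; lengths in m; the calibration is good to about 2 mm. The wrist camera is an equidistant fisheye: a pixel r from the principal point sees the ray r / f radians off the axis. A picture is of the moment at which its call begins: read the wrist's pose just before it. calibration takes no time and is no camera call; for the wrist camera it gives the pose at the moment of the call.
- r.hand_in(): hands the job in, once; it reports no verdict.
Trained networks look in the newest picture that a camera, given by its name, has taken for a name from the list of things; names that differ only in an ending like _2 or _b are one class to them, and where a whole thing is asked for, a point or a joint stands for the part that bears it (a point fixed in the world has none). Each returns a list of dicts, best first, with "score" (0 to 1); they miss things now and then, are a little off and sometimes report something else, mostly with a low value. They report only what shows in the picture. A call takes as long as a camera call.
- nets.look_for(name, camera): "location" ([x, y, z] in m, in world coordinates, good to about 4 mm: the middle of the surface that is visible of it).
- nets.silhouettes(name, camera): "mask" (400x640 bool, what is visible of it).
The state is a dict: "clock": time; "joints": joint angles; "qvel": joint speeds; "tau": joint torques, N m; "tcp_pos": TCP position; "orientation": TCP orientation; "contact_force": force on the tool from outside, world axes, zero at the start; "moment": the same for the moment, N m; "grip_width": finger opening in m.
Only numpy, scipy, OpenCV 4.12 (cv2) and the standard library are available. Lean on these libraries where they do the work, as an engineer would, in place of code of your own. Each camera call takes 0.05 s, during which the arm holds its last target. There are 200 camera calls.

## Working session

There is one attempt and no reset: what is moved stays moved. The work goes in short steps, Python scripts to look and compute and a shell command to move; the robot and the scene stay as the last step left them, time stands still between calls to the robot, and variables do not carry over. Pictures are saved under pics/ and viewed, about 8 in all and at most 12, crops included, and the job is handed in when it is done.

```bash
mkdir -p pics
cat > h.py <<'E'
import numpy as np, cv2
from bench import r, viewer, nets
def px2w(name,d,u,v):
    c=viewer.calibration(name);K=c["mtx"];T=np.linalg.inv(c["world_to_cam"])
    z=d[v,u]; p=np.array([(u-K[0,2])*z/K[0,0],-(v-K[1,2])*z/K[1,1],-z,1]); return (T@p)[:3]
E
python3 - <<'E'
from h import *
np.set_printoptions(precision=4,suppress=True)
o=r.get_obs();print(o)
for n in("scene","top"):
    p,d=viewer.grab_frame(n);cv2.imwrite(f"pics/{n}0.png",p[...,::-1]);np.save(f"pics/{n}0d.npy",d)
    for k in("reset_box","start_box","reset_left_top","start_left_top","relay","tape_roll","tape_measure","contactor"):
        print(n,k,[(np.round(x["location"],3),round(x["score"],2)) for x in nets.look_for(k,n)][:4])
E
```

```text
{'clock': 0.0, 'joints': array([-1.3371,  0.4778,  0.0223,  1.5565, -0.0115,  1.1093, -0.0831]), 'qvel': array([-0.0003,  0.0009, -0.0015, -0.0004, -0.    , -0.0003, -0.0006]), 'tau': array([ -0.0006, -59.6454,   1.6077, -28.1199,   0.0124,   0.0092,
         0.    ]), 'tcp_pos': array([0.2261, 0.6354, 0.2303]), 'orientation': array([ 0.2667,  1.5543, -0.2697]), 'contact_force': array([-0.6804,  0.3358, -0.2269]), 'moment': array([0.011 , 0.0355, 0.0203]), 'grip_width': 0.08495557805710462}
scene reset_box [(array([ 0.556, -0.186,  0.044]), 0.78)]
scene start_box [(array([0.525, 0.164, 0.043]), 0.83)]
scene reset_left_top [(array([ 0.552, -0.149,  0.06 ]), 0.46)]
scene start_left_top [(array([0.532, 0.212, 0.058]), 0.59)]
scene relay [(array([ 0.488, -0.01 ,  0.028]), 0.84)]
scene tape_roll [(array([ 0.512, -0.355,  0.02 ]), 0.57)]
scene tape_measure [(array([0.478, 0.346, 0.04 ]), 0.89), (array([0.55 , 0.154, 0.061]), 0.29)]
scene contactor [(array([ 0.693, -0.035,  0.047]), 0.9)]
top reset_box []
top start_box [(array([0.54 , 0.191, 0.051]), 0.8)]
top reset_left_top []
top start_left_top [(array([0.537, 0.221, 0.063]), 0.65)]
top relay [(array([ 0.587, -0.2  ,  0.064]), 0.64), (array([ 0.571, -0.174,  0.052]), 0.53)]
top tape_roll [(array([ 0.518, -0.355,  0.02 ]), 0.63)]
top tape_measure [(array([0.488, 0.359, 0.065]), 0.9), (array([0.547, 0.155, 0.061]), 0.75)]
top contactor [(array([ 0.588, -0.2  ,  0.062]), 0.39)]
```

View pics/scene0.png

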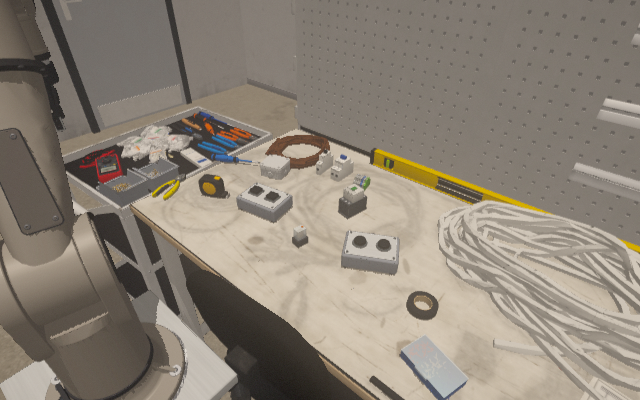

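View pics/top0.png

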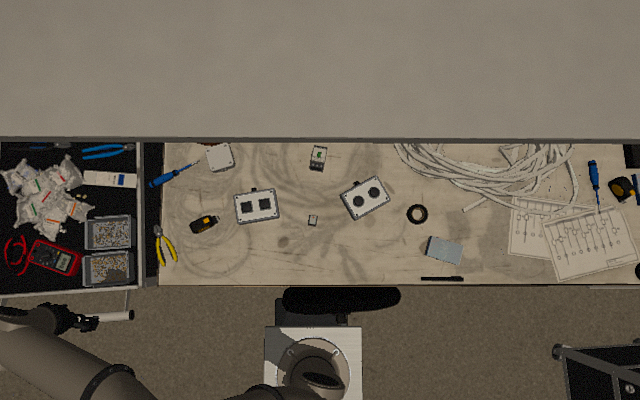

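The scene picture shows the start box (square keys) at about (264,200) and the reset box (round keys) at about (371,250). In the top picture, the square keys are at about (248,206) and (265,204), and the round keys at about (361,196) and (374,190). Next I'll locate the key blobs.

```bash
cat >> h.py <<'E'
def keys(n,p,d,boxes):
    g=p.max(2).astype(int); out=[]
    c=viewer.calibration(n);K=c["mtx"];T=np.linalg.inv(c["world_to_cam"])
    for (u0,v0,u1,v1) in boxes:
        m=np.zeros(g.shape,np.uint8); m[v0:v1,u0:u1]=(g[v0:v1,u0:u1]<75)
        N,L,S,C=cv2.connectedComponentsWithStats(m)
        for i in range(1,N):
            if S[i,4]<25: continue
            u,v=C[i]; ray=T[:3,:3]@np.array([(u-K[0,2])/K[0,0],-(v-K[1,2])/K[1,1],-1]); o=T[:3,3]
            w=o+ray*(0.060-o[2])/ray[2]
            print(n,C[i].round(1),S[i,4],"w@60mm",w.round(4),"depthpt",px2w(n,d,int(round(u)),int(round(v))).round(4))
E
python3 - <<'E'
from h import *
for n,b in(("scene",[(240,182,292,208),(345,232,397,256)]),("top",[(238,192,276,220),(345,182,386,212)])):
    p=cv2.imread(f"pics/{n}0.png");d=np.load(f"pics/{n}0d.npy");keys(n,p,d,b)
from scipy.spatial.transform import Rotation as R
o=r.get_obs();print(o["clock"],R.from_rotvec(o["orientation"]).as_matrix().round(3))
c=viewer.calibration("wrist");print(c["mtx"],np.linalg.inv(c["world_to_cam"]).round(3))
E
```

```text
top [264.  203.6] 107 w@60mm [0.548  0.1595 0.06  ] depthpt [0.5466 0.1593 0.0622]
top [246.1 206.8] 109 w@60mm [0.5376 0.2177 0.06  ] depthpt [0.537  0.218  0.0591]
top [354.5 185. ] 38 w@60mm [ 0.6101 -0.1371  0.06  ] depthpt [ 0.6195 -0.1419  0.0018]
top [373.3 191.9] 91 w@60mm [ 0.5873 -0.1989  0.06  ] depthpt [ 0.5869 -0.1977  0.0609]
top [357.9 200.7] 91 w@60mm [ 0.5581 -0.1478  0.06  ] depthpt [ 0.5571 -0.1479  0.0601]
0.9 [[-0.     0.335  0.942]
 [ 0.     0.942 -0.335]
 [-1.     0.    -0.   ]]
[[309.70691629   0.         316.74888476]
 [  0.         309.70691629 197.34467161]
 [  0.           0.           1.        ]] [[ 0.335 -0.91  -0.245  0.163]
 [ 0.942  0.323  0.088  0.657]
 [-0.001 -0.261  0.965  0.376]
 [ 0.     0.     0.     1.   ]]
```

```bash
python3 -m pendant '[46,0,-26,37,0, 46,0,-26,37,0, 46,0,-26,37,0, 46,0,-26,37,0, 46,0,-26,37,0, 46,0,-26,37,0, 46,0,-26,37,0, 46,0,-26,37,0, 46,0,-26,37,0, 46,0,-26,37,0, 46,0,-26,37,0, 46,0,-26,37,0, 46,0,0,0,-0.13, 46,0,0,0,-0.13, 46,0,0,0,-0.13, 46,0,0,0,-0.13, 46,0,0,0,0, 46,0,0,0,0]' 40
cat >> h.py <<'E'
def wproj(w):
    c=viewer.calibration("wrist");K=c["mtx"];q=(c["world_to_cam"]@np.append(w,1))[:3]*[1,-1,-1]
    t=np.arctan2(np.hypot(q[0],q[1]),q[2]);h=np.hypot(q[0],q[1]);return K[:2,2]+K[0,0]*t*q[:2]/h
def wray(u,v,z,c):
    K=c["mtx"];T=np.linalg.inv(c["world_to_cam"]);e=np.array([u,v])-K[:2,2];rr=np.hypot(*e);t=rr/K[0,0]
    q=np.array([np.sin(t)*e[0]/rr,-np.sin(t)*e[1]/rr,-np.cos(t)]);d=T[:3,:3]@q;o=T[:3,3];return o+d*(z-o[2])/d[2]
E
python3 - <<'E'
from h import *
from scipy.spatial.transform import Rotation as R
o=r.get_obs();print(o["clock"],o["tcp_pos"],R.from_rotvec(o["orientation"]).as_matrix().round(3),o["grip_width"],o["joints"].round(2))
p,d=viewer.grab_frame("wrist");cv2.imwrite("pics/w1.png",p[...,::-1])
for w in([.548,.1595,.06],[.5376,.2177,.06],[.0,0,0]): print(wproj(np.array(w)))
E
```

```text
clock: 3.15
tcp_pos: [0.54, 0.1932, 0.2313]
orientation: [-0.138, 1.566, 0.138]
contact_force: [0.3, 0.2, -0.7]
grip_width: 0.0463
3.15 [0.54000121 0.19317652 0.23133362] [[ 0.    -0.175  0.985]
 [ 0.     0.985  0.175]
 [-1.     0.     0.   ]] 0.04634911324319928 [-0.55  0.31  0.13  1.81 -0.05  1.02  1.34]
[284.98361844 182.29833048]
[341.49859393 182.26241036]
[ 257.53391087 -167.31012474]
```

View pics/w1.png

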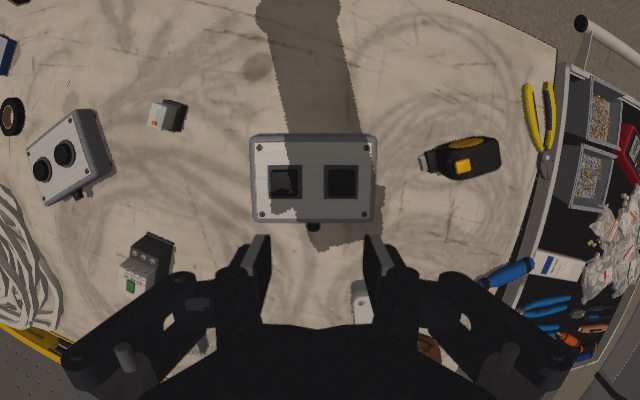

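The wrist picture shows the square keys centred at about (285,182) and (341,182), within a pixel of where the top-view estimate projects. The jaw axis lines up with them. Next I move above the reset box.

```bash
python3 -m pendant '[46,0,-46,-4,0, 46,0,-46,-4,0, 46,0,-46,-4,0, 46,0,-46,-4,0, 46,0,-46,-4,0, 46,0,-46,-4,0, 46,0,-46,-4,0, 46,0,-45,-4,0, 46,0,0,0,-0.114, 46,0,0,0,-0.114, 46,0,0,0,-0.113, 46,0,0,0,0, 46,0,0,0,0]'
python3 - <<'E'
from h import *
from scipy.spatial.transform import Rotation as R
o=r.get_obs();print(o["clock"],o["tcp_pos"],R.from_rotvec(o["orientation"]).as_matrix().round(3),o["grip_width"],o["joints"].round(2))
c=viewer.calibration("wrist");p,d=viewer.grab_frame("wrist")
g=p.max(2);im=p[...,::-1].copy()
for w in([.5873,-.1989,.06],[.5581,-.1478,.06]):
    a=wproj(np.array(w));x,y=a.astype(int);m=np.zeros(g.shape,np.uint8);m[y-28:y+28,x-28:x+28]=g[y-28:y+28,x-28:x+28]<60
    N,L,S,C=cv2.connectedComponentsWithStats(m);i=1+S[1:,4].argmax();print(a,C[i],S[i],wray(*C[i],.06,c))
cv2.imwrite("pics/w2.png",im[100:300,200:420].repeat(3,0).repeat(3,1))
E
```

```text
clock: 4.82
tcp_pos: [0.5735, -0.1736, 0.2313]
orientation: [-0.405, 1.533, 0.405]
contact_force: [0.3, 0.6, 1.0]
grip_width: 0.0461
4.825 [ 0.57353108 -0.17364812  0.23128488] [[ 0.    -0.494  0.87 ]
 [-0.     0.87   0.494]
 [-1.    -0.    -0.   ]] 0.04613616966221893 [ 0.02  0.36  0.22  1.76 -0.09  1.04  2.36]
[290.00547737 180.30691112] [287.11910995 179.98429319] [272 165  33  31 764] [ 0.58846793 -0.20172898  0.06      ]
[346.36932622 180.22344076] [343.29472596 178.35263702] [326 161  36  35 967] [ 0.5580014  -0.15162694  0.06      ]
```

View pics/w2.png

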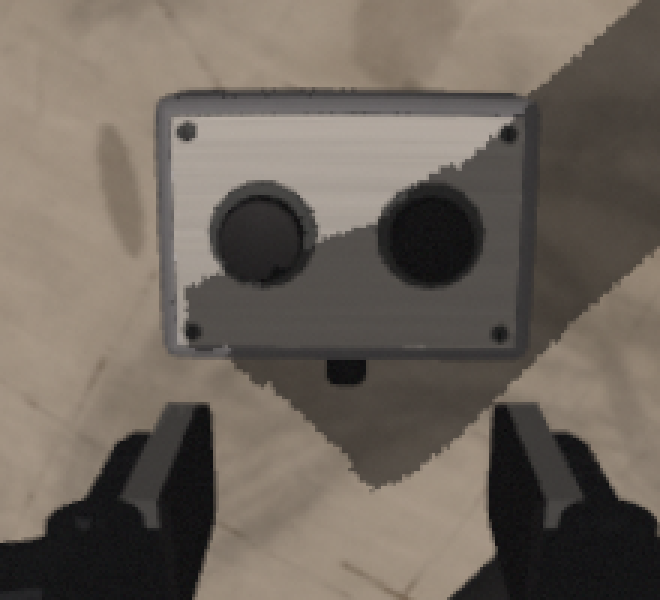

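The round keys are centred at about (287,178) and (343,178), and lie level with the jaws. They sit about 2 mm to the -y side of the prediction. I correct for that and descend.

```bash
python3 -m pendant '[46,30,-2,-1.5,0, 46,40,0,0,0, 46,40,0,0,0, 46,25,0,0,0, 46,15,0,0,0, 46,0,0,0,0, 46,0,0,0,0]'
python3 - <<'E'
from h import *
o=r.get_obs();print(o["clock"],o["tcp_pos"],o["contact_force"],o["grip_width"])
p,d=viewer.grab_frame("wrist");im=p[...,::-1]
cv2.imwrite("pics/w3.png",cv2.resize(im[100:350,160:480],None,fx=2.4,fy=2.4))
E
```

```text
clock: 5.75
tcp_pos: [0.5741, -0.1764, 0.0824]
orientation: [-0.407, 1.531, 0.406]
contact_force: [-0.2, 0.7, 0.9]
grip_width: 0.0459
5.75 [ 0.57410299 -0.17639113  0.08240074] [-0.16767814  0.72056953  0.94689921] 0.045893045566691985
```

View pics/w3.png

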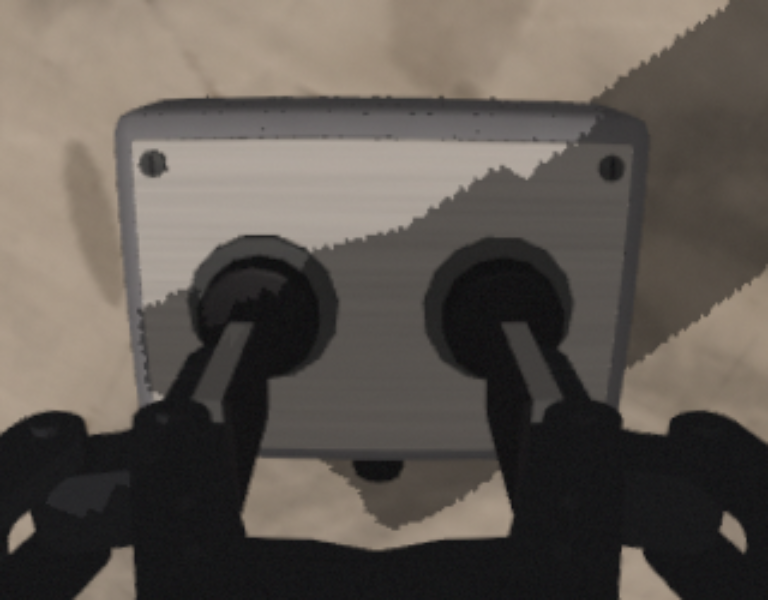

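The fingertips stand over both keys, at about (243,322) and (513,322) in the crop, with the keys at about (262,312) and (507,312). The remaining row offset is parallax. I descend gently and watch the force.

```bash
python3 -m pendant '[46,8,0,0,0, 46,8,0,0,0, 46,4,0,0,0, 46,0,0,0,0]'; python3 -m pendant '[46,3,0,0,0, 46,2,0,0,0, 46,0,0,0,0]'
```

```text
clock: 6.3
tcp_pos: [0.5728, -0.1761, 0.0607]
orientation: [-0.407, 1.533, 0.407]
contact_force: [0.3, 0.1, -0.3]
grip_width: 0.0464
clock: 6.68
tcp_pos: [0.5735, -0.1763, 0.0568]
orientation: [-0.407, 1.532, 0.407]
contact_force: [-1.1, 0.1, 5.9]
grip_width: 0.046
```

```bash
python3 -m pendant '[46,2,0,0,0, 46,2,0,0,0, 46,0,0,0,0]'; python3 -m pendant '[46,2,0,0,0, 46,2,0,0,0, 46,0,0,0,0]'
```

```text
clock: 7.05
tcp_pos: [0.5735, -0.1763, 0.0532]
orientation: [-0.407, 1.532, 0.407]
contact_force: [-3.5, 1.3, 10.3]
grip_width: 0.0459
clock: 7.42
tcp_pos: [0.5736, -0.1763, 0.0515]
orientation: [-0.406, 1.531, 0.407]
contact_force: [-9.5, 3.4, 29.0]
grip_width: 0.0458
```

```bash
python3 -m pendant '[46,0,0,0,0, 46,0,0,0,0, 46,0,0,0,0, 46,0,0,0,0, 46,0,0,0,0, 46,0,0,0,0, 46,0,0,0,0, 46,0,0,0,0, 46,0,0,0,0, 46,0,0,0,0, 46,0,0,0,0, 46,0,0,0,0, 46,0,0,0,0, 46,0,0,0,0, 46,0,0,0,0, 46,0,0,0,0, 46,0,0,0,0, 46,0,0,0,0]'
python3 - <<'E'
from h import *
o=r.get_obs();print(o["contact_force"],o["moment"])
p,d=viewer.grab_frame("wrist");im=p[...,::-1]
cv2.imwrite("pics/w4.png",cv2.resize(im[100:350,160:480],None,fx=2.4,fy=2.4))
E
```

```text
clock: 9.68
tcp_pos: [0.5736, -0.1763, 0.0515]
orientation: [-0.406, 1.531, 0.407]
contact_force: [-10.3, 3.6, 29.2]
grip_width: 0.046
[-10.25939426   3.62210849  29.20146479] [0.69530842 2.15461013 0.02755489]
```

View pics/w4.png

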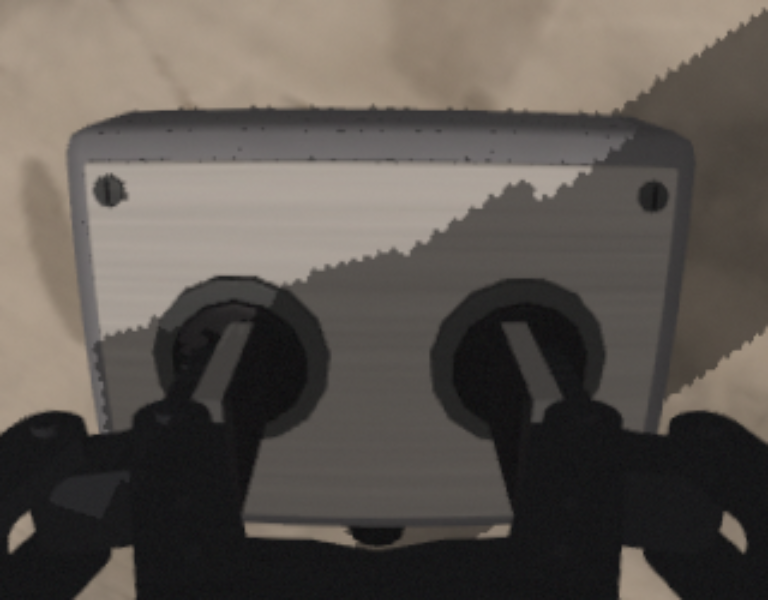

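Both round keys are sunk in their collars, with one fingertip on each (about (235,360) and (520,360)). Now I release, rise, and travel to the start box.

```bash
python3 -m pendant '[46,-8,0,0,0, 46,-16,0,0,0, 46,-43,0,0,0, 46,-43,0,0,0, 46,0,0,0,0, 46,0,0,0,0]'; python3 -m pendant '[46,0,0,0,0.114, 46,0,0,0,0.114, 46,0,0,0,0.113, 46,0,45.6,4.2,0, 46,0,45.6,4.2,0, 46,0,45.6,4.2,0, 46,0,45.6,4.2,0, 46,0,45.6,4.2,0, 46,0,45.6,4.2,0, 46,0,45.6,4.2,0, 46,0,45.6,4.2,0, 46,0,0,0,0, 46,0,0,0,0]'
python3 - <<'E'
from h import *
o=r.get_obs();print(o["contact_force"],o["tcp_pos"])
p,d=viewer.grab_frame("wrist");im=p[...,::-1]
for w in([.548,.1595,.06],[.5376,.2177,.06]): print((wproj(np.array(w))-[160,100])*2.4)
cv2.imwrite("pics/w5.png",cv2.resize(im[100:350,160:480],None,fx=2.4,fy=2.4))
E
```

```text
clock: 10.48
tcp_pos: [0.5729, -0.1759, 0.158]
orientation: [-0.407, 1.533, 0.407]
contact_force: [0.9, -0.3, -0.6]
grip_width: 0.0461
clock: 12.1
tcp_pos: [0.5409, 0.1879, 0.157]
orientation: [-0.141, 1.569, 0.139]
contact_force: [0.2, -0.1, -0.1]
grip_width: 0.046
[ 0.2049504  -0.10033691 -0.06853732] [0.54090698 0.18787121 0.15703156]
[296.72168893 243.93035448]
[470.74443743 244.01864839]
```

View pics/w5.png

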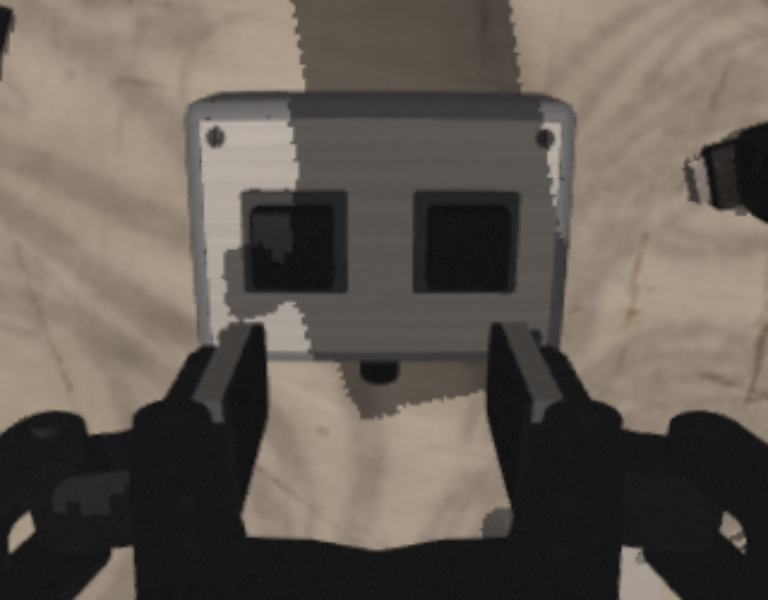

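The square keys are centred at about (292,249) and (471,249) in the crop, about 2 mm further out in x than the predicted row. I correct the tool by +3 mm in z and descend the same way as before.

```bash
python3 -m pendant '[46,25,0,3,0, 46,35,0,0,0, 46,20,0,0,0, 46,10,0,0,0, 46,5,0,0,0, 46,0,0,0,0]'; python3 -m pendant '[46,3,0,0,0, 46,2,0,0,0, 46,0,0,0,0]'
python3 - <<'E'
from h import *
o=r.get_obs();print(o["contact_force"],o["tcp_pos"])
p,d=viewer.grab_frame("wrist");im=p[...,::-1]
cv2.imwrite("pics/w6.png",cv2.resize(im[100:350,160:480],None,fx=2.4,fy=2.4))
E
```

```text
clock: 12.9
tcp_pos: [0.5449, 0.1891, 0.0636]
orientation: [-0.139, 1.566, 0.139]
contact_force: [-0.4, 0.9, 0.5]
grip_width: 0.046
clock: 13.28
tcp_pos: [0.545, 0.1896, 0.0588]
orientation: [-0.14, 1.565, 0.14]
contact_force: [0.7, -0.3, 3.6]
grip_width: 0.046
[ 0.67259046 -0.32580001  3.61573278] [0.54504704 0.18959112 0.05884285]
```

View pics/w6.png

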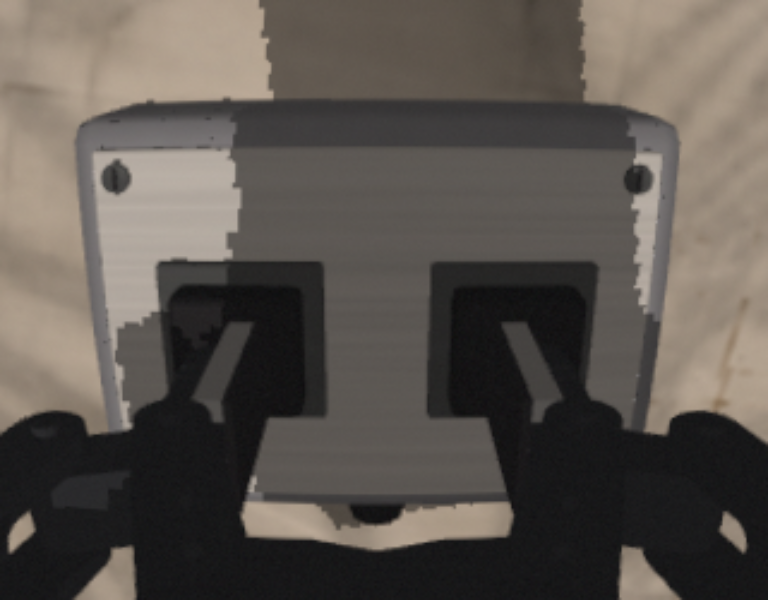

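The fingertips touch both square keys near their centres (keys at about (237,350) and (517,350)). Now I press them.

```bash
python3 -m pendant '[46,2,0,0,0, 46,2,0,0,0, 46,2,0,0,0, 46,0,0,0,0]'; python3 -m pendant '[46,2,0,0,0, 46,2,0,0,0, 46,0,0,0,0, 46,0,0,0,0]'
```

```text
clock: 13.82
tcp_pos: [0.545, 0.1895, 0.053]
orientation: [-0.139, 1.565, 0.14]
contact_force: [-2.5, -0.4, 10.5]
grip_width: 0.0461
clock: 14.32
tcp_pos: [0.5452, 0.1896, 0.0515]
orientation: [-0.139, 1.565, 0.141]
contact_force: [-8.7, -4.2, 32.1]
grip_width: 0.0459
```

```bash
python3 -m pendant '[46,0,0,0,0, 46,0,0,0,0, 46,0,0,0,0, 46,0,0,0,0, 46,0,0,0,0, 46,0,0,0,0, 46,0,0,0,0, 46,0,0,0,0]'
python3 - <<'E'
from h import *
p,d=viewer.grab_frame("top");keys("top",p[...,::-1],d,[(345,182,386,212)])
p,d=viewer.grab_frame("wrist");cv2.imwrite("pics/w7.png",cv2.resize(p[...,::-1],None,fx=1.25,fy=1.25))
print(r.get_obs()["contact_force"])
E
```

```text
clock: 15.32
tcp_pos: [0.5451, 0.1896, 0.0514]
orientation: [-0.139, 1.565, 0.141]
contact_force: [-9.6, -3.1, 32.1]
grip_width: 0.046
top [354.1 185.1] 34 w@60mm [ 0.6099 -0.1358  0.06  ] depthpt [ 0.6192 -0.1417  0.0038]
top [373.3 191.9] 91 w@60mm [ 0.5873 -0.1989  0.06  ] depthpt [ 0.5866 -0.1973  0.063 ]
top [357.9 200.7] 91 w@60mm [ 0.5581 -0.1478  0.06  ] depthpt [ 0.5578 -0.1485  0.0548]
[-9.20675995 -3.0935369  32.90957601]
```

View pics/w7.png

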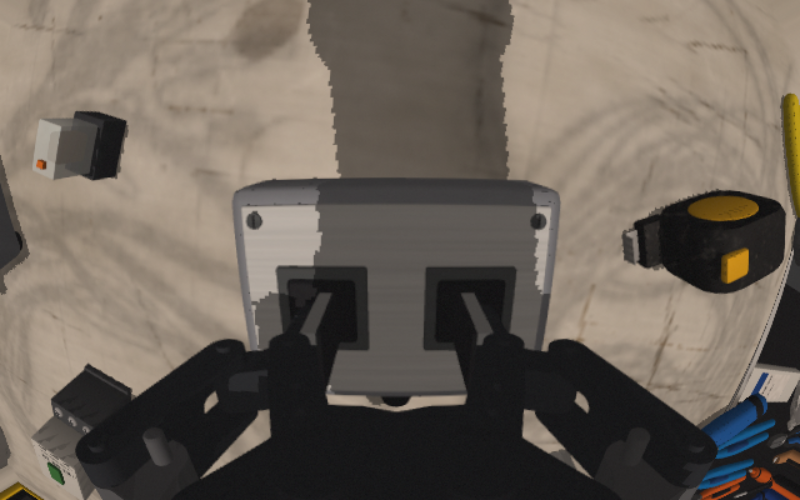

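Both square keys are down with a fingertip on each (about (325,305) and (470,305)), and the relay, contactor and tape measure stand upright. One depth sample on the left round key read low (0.0548), so I average over a patch before handing in.

Run:
```python
from h import *
d0=np.load("pics/top0d.npy");D=np.median([viewer.grab_frame("top")[1] for _ in range(5)],0)
for u,v in((373,192),(358,201),(366,196)):
    f=lambda d:np.median([px2w("top",d,u+i,v+j)[2] for i in(-2,-1,0,1,2) for j in(-2,-1,0,1,2)]).round(4)
    print(u,v,f(d0),f(D))
```

```text
373 192 0.0609 0.062
358 201 0.0619 0.0612
366 196 0.0481 0.0474
```

```bash
python3 -c "
from bench import r
print(r.get_obs()['contact_force']); r.hand_in()"
```

```text
[-9.07197885 -2.75181558 32.5314057 ]
the job is handed in; nothing more can be done
```

I pressed both round keys together with one fingertip on each, held them for about 2.3 s at 29 N, and released them. I then pressed both square keys the same way and handed the job in while holding them at about 32 N. The job was handed in at about 15.6 s of the 42 s limit.

- **Square keys:** the force climbed steadily to about 10 N, then jumped to 32 N, so both keys are on their stops. The last wrist picture shows a fingertip on each key.
- **Round keys:** the top camera puts their tops at 62 mm and 61 mm, so both are back up. One earlier single-pixel reading gave 55 mm on the left key. Averaging a patch over five frames gave 61 mm, so I took the low reading as noise.
- **Boxes and bystanders:** the reset box shows no movement against the first top picture. The relay, contactor and tape measure are upright in the last wrist picture. I did not re-measure the tape roll, and neither the start box nor any bystander was re-measured for shift.
- **Sideways force:** each press also carried about 10 N sideways, with no visible shift of the boxes.

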